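# Shelve a parts tray

## Robot

A 6-joint arm with a two-finger parallel gripper is mounted at the origin on the work surface. World frame = base frame: x ahead of the robot, y to its left, z up, the work surface at z = 0. Lengths are in m, angles in rad, forces in N, time in s.
With the tool pointing down it reaches from about 0.275 to 0.725 m from the base axis. Payload 5.6 kg.
Tool frame: the origin (TCP) lies at the very end of the fingers, on their centre line; the grasp point (between the pads) lies 19 mm behind it; z points along the fingers, y is the line along which they close (so a half turn about z gives the same grasp; the last joint's range is limited). The gripper opens to 85 mm and grips with 20 to 120 N. Pads are 22 mm wide; open, the fingers measure 114 mm over their backs; the gripper's body (76 mm by 85 mm) begins 54 mm behind the grasp point. The pads swing forward as they close: fully open they stand 13 mm farther back than shut.
Start: joints at [1.504, 0.255, 0.108, 0, -1.424, -0.285], TCP at [0.189, 0.516, 0.231] pointing down, gripper open.
Joint ranges: [-2.95, 2.95], [-1.21, 1.97], [-1.09, 1.5], [-2.87, 1.71], [-2.94, -0.07], [-3.05, 3.05]. Speed limits (rad/s): [2.57, 2.57, 3.14, 3.14, 3.14, 3.14].

## Interface

Orientations are given as a 3x3 rotation matrix whose columns are the frame's x, y, z axes.
In Python, from station import arm gives the robot as it stands.
- The arm moves only by the tool servo_tool, never from a script. Its arguments are lists of equal length, an entry for each row: "claw": the opening, from 0 (shut) to 1 (fully open); "travel": the shift along the tool's x, y, z in mm, a list of three; "twist": the turn about the tool's z in degrees. A call has exactly 8 rows; each row is the pose to reach, as a shift and turn from the pose commanded when the call began, along the tool's axes at that moment; what a row does not reach only later rows make up. A row lasts 1/10 s, in which the tool goes at most 50 mm and 8.59 degrees, less where a joint would pass 70% of its speed; a pose out of reach is approached as far as the arm can. A call with a gripper value outside its range is refused whole. The fingers move at their own pace and stop on an object; the grip force is fixed at half the most. Time passes only in rows, so rows that repeat a pose let the fingers close, or fill a call up. It gives the time, the measured TCP pose, the force, the opening and the grip force at its end, in the units of the state.
- arm.observe(): the state, without advancing time (a new reading comes with each control period).
- arm.read_camera(name): name is "scene" or "top" or "wrist"; returns the picture (384x512x3 uint8, red, green, blue); there is no depth.
- arm.get_calibration(name): a dict with "K" (3x3 intrinsics, pixels), "R" (3x3) and "t" (3): a world point X has camera coordinates R X + t. Camera axes: x right, y down, z forward; pixel columns grow to the right and rows downward; lengths in m; the calibration is good to about 2 mm. A picture is of the moment at which its call begins: read the wrist's pose just before it. get_calibration takes no time and is no camera call; for the wrist camera it gives the pose at the moment of the call.
- arm.job_done(): hands the job in; it is judged then, once.
The state is a dict: "time": time; "joint_pos": joint angles; "dq": joint speeds; "tau": joint torques, N m; "tool_pos": TCP position; "eef_rot": TCP orientation; "ft_force": force on the tool from outside, world axes, zero at the start; "torque": the same for the moment, N m; "opening": opening from 0.0 (shut) to 1.0 (fully open); "finger_force": force on a finger pad.
Only numpy, scipy, OpenCV 4.12 (cv2) and the standard library are available. Lean on these libraries where they do the work, as an engineer would, in place of code of your own. Each camera call takes 0.05 s, during which the arm holds its last target. There are 200 camera calls.

## Task

Lift the yellow lid off the grey parts tray by its knob and lay it down gently, flat in the middle of the black mat. Then slide the open tray along the counter, without lifting it, into the empty bay of the blue rack until it is fully home, flush with the front of the rack, with both bushes still inside. Leave the two cartons and the orange canister where they are.

Things in the scene. Friction and masses are not known exactly. Their poses are not given: they have to be found in the camera images.
- tray: open grey plastic tray, loose, 120 mm long (x), 110 wide (y), 45 high, walls and floor 5 mm thick, 0.35 kg plus load. Origin: centre of its underside; z up. Its front, a plain wall with a white label card, is the -x face, 60 mm from the origin,, towards the robot; the +x end faces the rack. It starts between robot and rack, under the lid
- lid: loose yellow lid, 0.15 kg, on the tray at the start. Plate 126 (x) by 116 (y) by 4 mm; under it a 102 by 92 mm step, 5 mm deep, that drops loosely into the tray. Origin: centre of the underside of the step, 40 mm above the tray's when on it; plate 5 to 9 mm above the origin; black knob upright at the centre, 26 mm diameter, 9 to 37 mm above the origin
- mat: black rubber mat fixed on the counter, 190 (x) by 180 (y) mm, 3 mm thick. Origin: centre of its underside. It lies to the left or to the right of the work
- bay_free: empty bay of the blue rack, fixed, open to its -x side, no floor (the tray slides on the counter). Origin: in its middle at counter level; x points into the bay. Clear width 124 mm, side walls 4 mm thick, from x = -64 mm (mouth, rack front) to 64 mm; face of the back stop at x = 56 mm, 26 mm high: a tray fully home has its origin at x = -4 mm, y = 0
- bay_mouth (a point): middle of the empty bay's mouth at counter level, 64 mm before the bay's origin, same axes. A metal strap across the top of the mouth, 22 mm deep, leaves 56 mm of clear height, too low for the tray with its lid's knob; a second strap crosses the rear. The rack is 60 mm high
- bay_full: the other bay of the rack, of the same form and axes, its centre 136 mm beside the empty one on either side; filled by a fixed tray with three bushes
- bush_a: loose black rubber bush, upright in the tray, 42 mm diameter, 30 mm high, origin: centre of its underside, 0.09 kg
- bush_b: a second such bush in the tray
- carton: bystander: loose cardboard box 110 (x) by 100 (y) by 80 mm high, origin: centre of its underside
- canister: bystander: loose orange and white can, 72 mm diameter, 100 mm high, standing upright, origin: centre of its underside
- box_small: bystander: loose cardboard box 90 (x) by 70 (y) by 50 mm high with a blue label, origin: centre of its underside
Mind the look-alikes: they are no part of the job. There is more than one size of the lid; the one meant has the size given above.

How it is judged:
By the outcome, as a careful person would: the job done as asked, in the order asked, and still so for the second after the job is handed in, with the robot touching nothing.
It also fails if it takes over 70 s, if anything falls off the work surface, if the arm or the gripper's body presses on something with over 40 N, if the wrist force passes 120 N, or if a joint passes its speed limit or range.

## Working session

There is one attempt and no reset: what is moved stays moved. The work goes in short steps, Python scripts to look and compute and a tool call to move; the robot and the scene stay as the last step left them, time stands still between calls to the robot, and variables do not carry over. Pictures are saved under pics/ and viewed, at most 10 in all, crops included, and the job is handed in when it is done.

Besides the shell and the picture viewer there is one more tool, called after "Emit:" in YAML: its name, and indented under it one key for each argument. servo_tool: Moves the arm, as the interface text tells. Its arguments: {"type":"object","properties":{"claw":{"type":"array","items":{"type":"number"}},"travel":{"type":"array","items":{"type":"array","items":{"type":"number"}}},"twist":{"type":"array","items":{"type":"number"}}},"required":["claw","travel","twist"]}

```bash
ls; mkdir -p pics; python3 - <<'E'
from station import arm
import cv2
for n in ("scene","top"):
    cv2.imwrite(f"pics/{n}0.png",cv2.cvtColor(arm.read_camera(n),cv2.COLOR_RGB2BGR))
    c=arm.get_calibration(n); print(n,c)
s=arm.observe(); print(s)
E
```

```text
pics
scene {'K': array([[426.19761283,   0.        , 259.47476054],
       [  0.        , 426.19761283, 193.66810444],
       [  0.        ,   0.        ,   1.        ]]), 'R': array([[ 0.7801316 ,  0.62556336, -0.00807291],
       [ 0.35552998, -0.45392054, -0.81704013],
       [-0.51477483,  0.63452866, -0.57652428]]), 't': array([-0.37461961, -0.13114956,  1.41231758])}
top {'K': array([[425.47980154,   0.        , 258.25303273],
       [  0.        , 425.47980154, 196.67786922],
       [  0.        ,   0.        ,   1.        ]]), 'R': array([[-0.0135454 , -0.99984782,  0.01099323],
       [-0.98601907,  0.01153034, -0.16623313],
       [ 0.16608108, -0.01309123, -0.9860252 ]]), 't': array([-0.01181314,  0.50773839,  1.14571703])}
{'time': 0.1, 'joint_pos': array([ 1.50356007e+00,  2.55732083e-01,  1.07127406e-01, -4.09680968e-04,
       -1.42390448e+00, -2.84603892e-01]), 'dq': array([-6.06268781e-05, -1.47521592e-03,  2.71206780e-03,  4.17789549e-03,
       -1.84920975e-04,  1.14325467e-03]), 'tau': array([-3.22683802e-03, -3.87604737e+01,  2.38471287e+01,  5.37791222e+00,
       -3.86054657e-03,  3.76385771e-06]), 'tool_pos': array([0.18934283, 0.51591067, 0.23046221]), 'eef_rot': array([[ 9.38719379e-01, -3.44681967e-01, -5.19429677e-04],
       [-3.44682346e-01, -9.38717877e-01, -1.68171456e-03],
       [ 9.20587575e-05,  1.75769628e-03, -9.99998451e-01]]), 'ft_force': array([-0.14450104,  0.43623882, -0.03866894]), 'torque': array([ 0.0332517 , -0.01252063,  0.0072086 ]), 'finger_force': 0.0, 'opening': 1.000265914854661}
```

View pics/scene0.png

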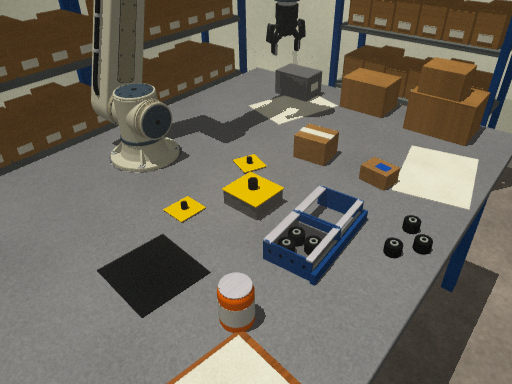

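View pics/top0.png

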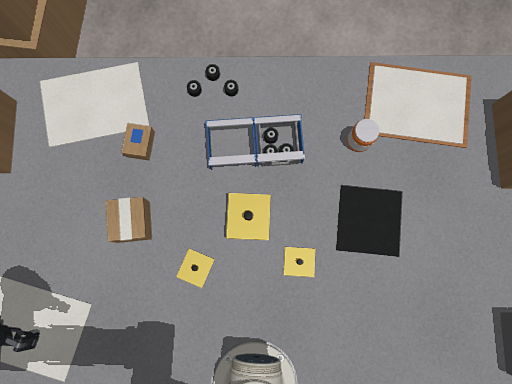

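The scene view shows the robot at left, the big lid on the tray at (253,190), and two small lids flat on the counter at (250,163) and (184,209). The rack is at (316,232) with the empty bay at its upper end, and the mat is at (153,273).

The top view shows three yellow lids: (248,216) large, (195,268) small and (300,262) small. The large one sits on the tray and fits 126 x 116 mm. The empty bay is at (231,142), the full bay at (279,140), and the mat at (369,221). I'll measure these and confirm with a crop.

```bash
cat > h.py <<'E'
import numpy as np, cv2
from station import arm
def ray(c,uv,z):
    "pixels (n,2) -> world xyz on plane z"
    uv=np.atleast_2d(np.asarray(uv,float))
    d=np.c_[uv,np.ones(len(uv))]@np.linalg.inv(c["K"]).T@c["R"]
    o=-c["R"].T@c["t"]
    return o+d*((z-o[2])/d[:,2])[:,None]
def proj(c,X):
    p=(np.atleast_2d(X)@c["R"].T+c["t"])@c["K"].T
    return p[:,:2]/p[:,2:]
def rects(mask,c,z,amin=80):
    "min-area rectangles in world xy of the mask's blobs"
    cs,_=cv2.findContours(mask.astype(np.uint8),cv2.RETR_EXTERNAL,cv2.CHAIN_APPROX_NONE)
    for k in cs:
        if cv2.contourArea(k)<amin: continue
        P=ray(c,k[:,0],z)[:,:2]
        (x,y),(w,h),a=cv2.minAreaRect((P*1000).astype(np.float32))
        print("px",k[:,0].mean(0).round(0),"xy mm",round(x,1),round(y,1),"size",round(w,1),round(h,1),"ang",round(a,1))
def hsv(im): return cv2.cvtColor(im,cv2.COLOR_RGB2HSV)
def save(im,n): cv2.imwrite(f"pics/{n}.png",cv2.cvtColor(im,cv2.COLOR_RGB2BGR))
E
python3 - <<'E'
from h import *
for n in ("top","scene"):
    im=arm.read_camera(n); c=arm.get_calibration(n); H=hsv(im)
    print(n,"yellow"); rects(cv2.inRange(H,(20,120,100),(35,255,255)),c,.049)
    print("mat"); m=cv2.inRange(H,(0,0,0),(179,255,45)); rects(m,c,.003,2500)
    print("blue"); rects(cv2.inRange(H,(105,120,40),(125,255,255)),c,.06)
    if n=="top":
        big=cv2.resize(im[105:290,170:410],None,fx=3.2,fy=3.2,interpolation=cv2.INTER_CUBIC); save(big,"crop1")
E
```

```text
top yellow
px [195. 268.] xy mm 314.6 155.0 size 75.6 82.3 ang 66.0
px [299. 261.] xy mm 327.8 -125.8 size 82.1 75.5 ang 85.7
px [248. 216.] xy mm 453.0 11.0 size 115.9 125.5 ang 86.9
mat
px [369. 221.] xy mm 442.1 -335.1 size 177.8 187.5 ang 83.4
blue
px [136. 136.] xy mm 682.9 322.4 size 27.7 38.1 ang 80.9
scene yellow
px [184. 208.] xy mm 369.5 -168.4 size 82.5 77.8 ang 86.1
px [251. 180.] xy mm 409.6 32.0 size 157.2 257.5 ang 60.0
mat
px [152. 274.] xy mm 440.7 -337.7 size 178.2 190.1 ang 83.6
blue
px [314. 221.] xy mm 663.9 -21.5 size 105.6 35.4 ang 2.6
px [320. 247.] xy mm 687.8 -44.3 size 157.6 307.6 ang 3.4
px [464. 247.] xy mm 967.9 139.5 size 26.9 363.6 ang 5.7
px [335. 200.] xy mm 656.9 84.8 size 94.5 75.8 ang 3.7
px [85. 75.] xy mm -670.8 209.6 size 55.7 252.9 ang 56.8
px [502.  93.] xy mm 797.9 1187.6 size 27.0 863.8 ang 8.3
px [498.  72.] xy mm 692.6 1603.6 size 42.7 1708.8 ang 9.5
px [336.  42.] xy mm -167.2 1515.2 size 51.7 1719.9 ang 29.1
px [242.  35.] xy mm -657.6 1252.8 size 44.2 1551.7 ang 41.1
px [70.  5.] xy mm -2025.6 962.6 size 126.7 488.9 ang 61.4
```

View pics/crop1.png

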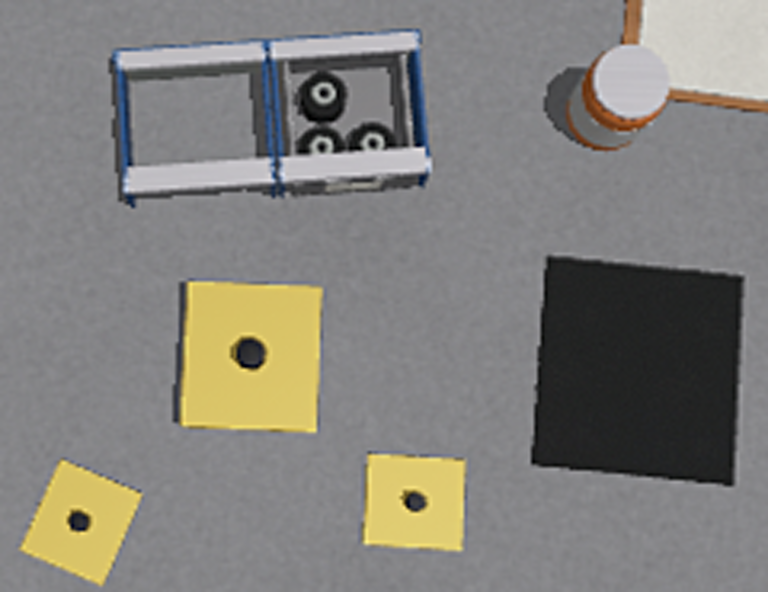

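The crop confirms the large lid at crop (250,352), about 126 x 116 mm. The two others are only about 82 x 75 mm. Next I'll measure the rack.

```bash
python3 - <<'E'
from h import *
from scipy.optimize import least_squares
c=arm.get_calibration("top"); im=arm.read_camera("top"); H=hsv(im)
m=cv2.inRange(H,(0,0,185),(179,60,255)); m[:, :200]=0; m[:,310:]=0; m[:110]=0; m[175:]=0
print("straps"); rects(m,c,.06,30)
sc=arm.get_calibration("scene"); si=arm.read_camera("scene")
crop=si[150:285,215:385]; save(cv2.resize(crop,None,fx=4.4,fy=4.4,interpolation=cv2.INTER_CUBIC),"crop2")
# corners of the rack top from crop1: front-left, front-right, back-right, back-left
uv=np.array([[130,194],[428,173],[418,31],[115,48]])/3.2+[170,105]
P=ray(c,uv,.06)[:,:2]*1000; print(P.round(1))
L=np.array([[-64,66],[-64,-202],[64,-202],[64,66]])
def f(p):
    R=np.array([[np.cos(p[2]),-np.sin(p[2])],[np.sin(p[2]),np.cos(p[2])]]); return (L@R.T+p[:2]-P).ravel()
r=least_squares(f,[660,50,0]); print(r.x[:2],np.degrees(r.x[2]),r.fun.round(1))
E
```

```text
straps
px [232. 159.] xy mm 611.5 54.4 size 20.5 128.3 ang 3.4
px [281. 156.] xy mm 619.8 -82.8 size 21.3 129.8 ang 3.3
px [229. 122.] xy mm 720.5 60.6 size 14.6 127.7 ang 3.0
px [277. 119.] xy mm 728.8 -75.7 size 14.4 129.1 ang 3.7
[[ 593.8  113.3]
 [ 609.8 -146.7]
 [ 739.9 -141.8]
 [ 726.7  127.3]]
[663.5586149   55.90844847] 3.3410858306904805 [ 2.1  4.7  1.7 -2.8 -0.7 -0.2 -3.1 -1.7]
```

View pics/crop2.png

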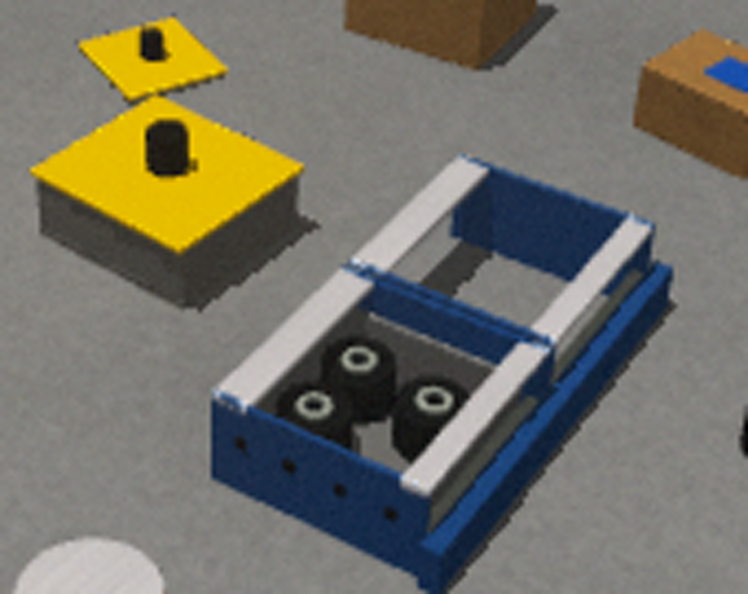

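Emit:
servo_tool:
  claw: [1,1,1,1,1,1,1,1]
  travel:
    - [20,15,0]
    - [60,45,0]
    - [105,80,0]
    - [150,120,0]
    - [195,155,0]
    - [235,190,0]
    - [280,225,0]
    - [320,260,0]
  twist: [0,0,-2,-4,-7,-10,-13,-17]

```text
time: 1.1
tool_pos: [0.3823, 0.1927, 0.2316]
eef_rot: [[0.999, -0.052, 0.001], [-0.052, -0.999, 0.001], [0.001, -0.001, -1.0]]
ft_force: [1.5, 0.6, -0.4]
opening: 0.997
finger_force: 0.0
```

The crop shows the rack's empty bay as the far one at crop (510,250), its mouth facing the robot and nothing inside. The tray with the large lid is at (165,200). The bay centre is about (664,57) mm with yaw +3.35°.

Emit:
servo_tool:
  claw: [1,1,1,1,1,1,1,1]
  travel:
    - [15,35,0]
    - [30,75,10]
    - [45,110,25]
    - [58,140,40]
    - [66,155,50]
    - [70,160,55]
    - [70,160,55]
    - [70,160,55]
  twist: [0,0,0,0,0,0,0,0]

```text
time: 1.9
tool_pos: [0.443, 0.0315, 0.1767]
eef_rot: [[0.999, -0.055, 0.001], [-0.055, -0.999, 0.0], [0.001, -0.0, -1.0]]
ft_force: [-0.2, 0.3, 0.3]
opening: 1.002
finger_force: 0.0
```

```bash
python3 - <<'E'
from h import *
c=arm.get_calibration("wrist"); im=arm.read_camera("wrist"); H=hsv(im); save(im,"w1")
s=arm.observe(); print(s["tool_pos"],s["eef_rot"].round(3))
rects(cv2.inRange(H,(20,120,60),(35,255,255)),c,.049,500)
# knob top z=.077
print("predicted knob px for (453,11):",proj(c,[.453,.011,.077]))
E
```

```text
[0.4430552  0.03171962 0.17690382] [[ 0.999 -0.054  0.001]
 [-0.054 -0.999  0.   ]
 [ 0.001 -0.    -1.   ]]
px [170. 292.] xy mm 335.0 126.2 size 29.7 75.3 ang 67.3
px [408. 259.] xy mm 354.7 -106.6 size 74.1 68.1 ang 85.7
px [276. 168.] xy mm 452.5 12.6 size 115.5 124.0 ang 86.9
predicted knob px for (453,11): [[279.82891522 183.2838903 ]]
```

View pics/w1.png

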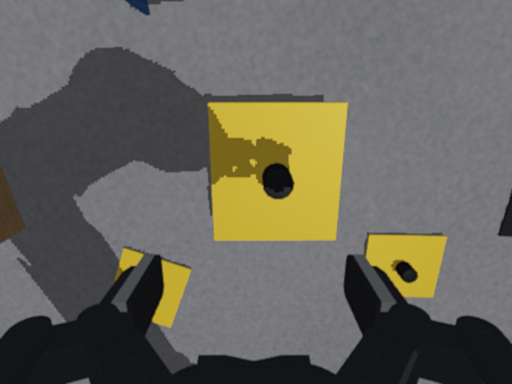

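The wrist view shows the large lid with its knob at (278,182), matching the prediction of (280,183). It lies straight between the open fingers' planes, so I'll descend.

Emit:
servo_tool:
  claw: [1,1,1,1,1,1,1,1]
  travel:
    - [6,10,0]
    - [11,19.5,0]
    - [11,19.5,25]
    - [11,19.5,55]
    - [11,19.5,85]
    - [11,19.5,105]
    - [11,19.5,118]
    - [11,19.5,125]
  twist: [0,0,0,0,0,0,0,0]

```text
time: 2.75
tool_pos: [0.4525, 0.0104, 0.0503]
eef_rot: [[0.998, -0.055, -0.002], [-0.055, -0.998, -0.001], [-0.002, 0.001, -1.0]]
ft_force: [0.2, -0.8, -0.4]
opening: 1.001
finger_force: 0.0
```

Emit:
servo_tool:
  claw: [0.6,0.3,0,0,0,0,0,0]
  travel:
    - [0,0,0]
    - [0,0,0]
    - [0,0,0]
    - [0,0,0]
    - [0,0,0]
    - [0,0,0]
    - [0,0,0]
    - [0,0,0]
  twist: [0,0,0,0,0,0,0,0]

```text
time: 3.55
tool_pos: [0.4534, 0.011, 0.0522]
eef_rot: [[0.999, -0.055, 0.002], [-0.055, -0.999, 0.0], [0.002, -0.0, -1.0]]
ft_force: [-2.0, 0.4, 6.1]
opening: 0.282
finger_force: 58.8
```

Emit:
servo_tool:
  claw: [0,0,0,0,0,0,0,0]
  travel:
    - [0,0,-3]
    - [0,0,-8]
    - [0,0,-14]
    - [0,0,-22]
    - [0,0,-35]
    - [0,0,-55]
    - [0,0,-75]
    - [0,0,-90]
  twist: [0,0,0,0,0,0,0,0]

```text
time: 4.35
tool_pos: [0.4532, 0.0108, 0.1431]
eef_rot: [[0.998, -0.055, 0.002], [-0.055, -0.998, 0.0], [0.002, -0.0, -1.0]]
ft_force: [0.1, -0.3, -1.9]
opening: 0.285
finger_force: 58.9
```

```bash
python3 - <<'E'
from h import *
s=arm.observe(); print(s["tool_pos"],s["ft_force"].round(1),s["opening"])
im=arm.read_camera("scene"); save(cv2.resize(im[110:320,90:380],None,fx=2.7,fy=2.7),"s2")
E
```

```text
[0.45316107 0.01084948 0.14313329] [ 0.1 -0.3 -1.9] 0.2849595258508179
```

View pics/s2.png

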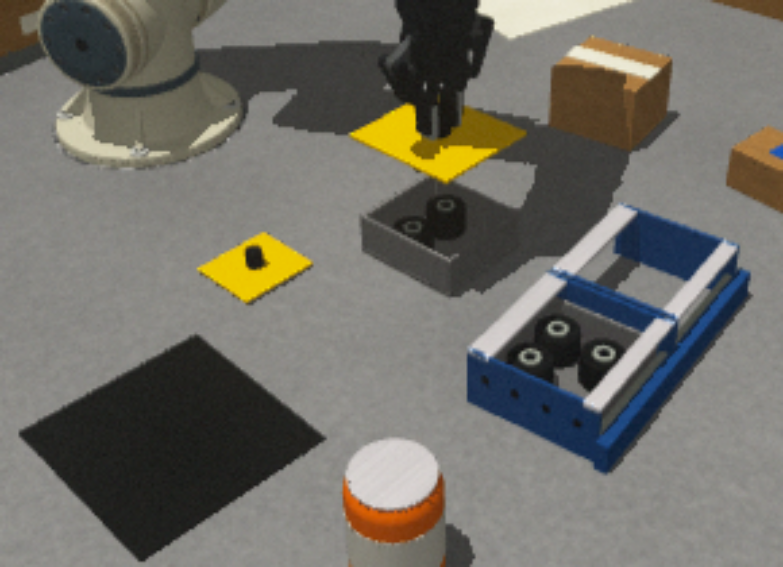

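The lid hangs level above the tray, and both bushes stand in the tray at crop (411,228) and (446,205). I'll carry the lid to the mat.

Emit:
servo_tool:
  claw: [0,0,0,0,0,0,0,0]
  travel:
    - [0,10,0]
    - [0,35,0]
    - [0,65,0]
    - [1,100,0]
    - [2,140,0]
    - [3,180,0]
    - [4,220,0]
    - [5,260,0]
  twist: [0,0,0,1,1,2,3,3.4]

```text
time: 5.2
tool_pos: [0.4422, -0.2509, 0.1402]
eef_rot: [[0.993, -0.115, -0.002], [-0.115, -0.993, 0.001], [-0.002, -0.001, -1.0]]
ft_force: [0.5, -0.6, -1.5]
opening: 0.282
finger_force: 59.0
```

Emit:
servo_tool:
  claw: [0,0,0,0,0,0,0,0]
  travel:
    - [0,30,0]
    - [-1,55,0]
    - [-2,73,0]
    - [-3,83,10]
    - [-3,87,25]
    - [-3,87,40]
    - [-3,87,50]
    - [-3,87,50]
  twist: [0,0,0,0,0,0,0,0]

```text
time: 6.0
tool_pos: [0.429, -0.3342, 0.0889]
eef_rot: [[0.993, -0.114, -0.004], [-0.114, -0.993, 0.002], [-0.004, -0.002, -1.0]]
ft_force: [-1.2, 0.3, -1.3]
opening: 0.283
finger_force: 59.0
```

```bash
python3 - <<'E'
from h import *
s=arm.observe(); print(s["tool_pos"],s["ft_force"].round(1),s["opening"],s["eef_rot"].round(3).tolist())
p=s["tool_pos"];R=s["eef_rot"]
print("to go, tool mm",(R.T@(np.array([.4415,-.336,.015])-p)*1000).round(1), "yaw",np.degrees(np.arctan2(R[1,0],R[0,0])))
for n in("top","scene"):
    im=arm.read_camera(n); c=arm.get_calibration(n)
    print(n); rects(cv2.inRange(hsv(im),(20,120,60),(35,255,255)),c,p[2]-.012+.009,600)
E
```

```text
[ 0.42904952 -0.33416099  0.08891247] [-1.2  0.3 -1.3] 0.2834839945331385 [[0.993, -0.114, -0.004], [-0.114, -0.993, 0.002], [-0.004, -0.002, -1.0]]
to go, tool mm [12.9  0.5 73.9] yaw -6.554229808999524
top
px [195. 268.] xy mm 314.4 149.8 size 73.6 79.6 ang 66.2
scene
px [144. 243.] xy mm 425.8 -335.8 size 118.0 131.3 ang 83.1
```

Emit:
servo_tool:
  claw: [0,0,0,0,0,0,0,0]
  travel:
    - [5,0,0]
    - [10,0.5,10]
    - [13,0.5,25]
    - [13,0.5,40]
    - [13,0.5,52]
    - [13,0.5,60]
    - [13,0.5,66]
    - [13,0.5,69]
  twist: [0,0,0,0,0,0,0,0]

```text
time: 6.9
tool_pos: [0.4434, -0.3371, 0.0219]
eef_rot: [[0.993, -0.114, -0.0], [-0.114, -0.993, 0.0], [-0.0, -0.0, -1.0]]
ft_force: [0.2, -0.6, -0.9]
opening: 0.284
finger_force: 59.0
```

Emit:
servo_tool:
  claw: [0,0,0,0,0,0,0,0]
  travel:
    - [0,0,0]
    - [0,0,0.5]
    - [0,0,1]
    - [0,0,1.5]
    - [0,0,2]
    - [0,0,2.5]
    - [0,0,3]
    - [0,0,3]
  twist: [0,0,0,0,0,0,0,0]

```text
time: 7.7
tool_pos: [0.4433, -0.3371, 0.0192]
eef_rot: [[0.993, -0.114, -0.0], [-0.114, -0.993, 0.0], [-0.0, -0.0, -1.0]]
ft_force: [0.7, -0.4, -1.5]
opening: 0.287
finger_force: 59.0
```

Emit:
servo_tool:
  claw: [0,0,0,0,0,0,0,0]
  travel:
    - [-0.3,0,0.5]
    - [-0.6,0,1]
    - [-1,0,1.5]
    - [-1,0,2]
    - [-1,0,2.5]
    - [-1,0,3]
    - [-1,0,3]
    - [-1,0,3]
  twist: [0,0,0,0,0,0,0,0]

```text
time: 8.5
tool_pos: [0.4424, -0.337, 0.0163]
eef_rot: [[0.993, -0.114, -0.0], [-0.114, -0.993, 0.0], [-0.0, -0.0, -1.0]]
ft_force: [1.0, -0.4, -1.3]
opening: 0.283
finger_force: 59.0
```

Emit:
servo_tool:
  claw: [0,0,0,0,0,0,0,0]
  travel:
    - [0,0,0.2]
    - [0,0,0.4]
    - [0,0,0.6]
    - [0,0,0.8]
    - [0,0,1]
    - [0,0,1.2]
    - [0,0,1.2]
    - [0,0,1.2]
  twist: [0,0,0,0,0,0,0,0]

```text
time: 9.3
tool_pos: [0.4424, -0.337, 0.0152]
eef_rot: [[0.993, -0.114, 0.0], [-0.114, -0.993, -0.0], [0.0, 0.0, -1.0]]
ft_force: [-1.3, 1.4, 1.1]
opening: 0.283
finger_force: 59.0
```

The mat now carries the lid, so I'll release it and rise.

Emit:
servo_tool:
  claw: [0.3,0.33,0.4,0.5,0.7,0.7,0.7,0.7]
  travel:
    - [0,0,0]
    - [0,0,0]
    - [0,0,0]
    - [0,0,0]
    - [0,0,0]
    - [0,0,0]
    - [0,0,-5]
    - [0,0,-15]
  twist: [0,0,0,0,0,0,0,0]

```text
time: 10.1
tool_pos: [0.4419, -0.3368, 0.03]
eef_rot: [[0.993, -0.114, -0.001], [-0.114, -0.993, 0.001], [-0.001, -0.0, -1.0]]
ft_force: [-0.5, 0.4, -0.2]
opening: 0.698
finger_force: 0.0
```

Emit:
servo_tool:
  claw: [0.7,0.7,0.7,0.7,0.7,0.7,0.7,0.7]
  travel:
    - [0,0,-20]
    - [0,0,-50]
    - [0,0,-90]
    - [0,-30,-120]
    - [0,-70,-130]
    - [-10,-115,-130]
    - [-20,-160,-130]
    - [-30,-205,-130]
  twist: [0,0,0,0,0,0,0,0]

```text
time: 10.9
tool_pos: [0.4358, -0.1284, 0.1612]
eef_rot: [[0.993, -0.115, 0.002], [-0.115, -0.993, -0.0], [0.002, -0.0, -1.0]]
ft_force: [0.6, 0.4, 0.1]
opening: 0.696
finger_force: 0.0
```

```bash
python3 - <<'E'
from h import *
s=arm.observe(); print(s["tool_pos"])
for n in("top","scene"):
    im=arm.read_camera(n); c=arm.get_calibration(n); save(im,n+"3")
    print(n); rects(cv2.inRange(hsv(im),(20,120,60),(35,255,255)),c,.012,1000)
t=cv2.imread("pics/top3.png")[100:290,170:420]; cv2.imwrite("pics/top3c.png",cv2.resize(t,None,fx=3.1,fy=3.1,interpolation=cv2.INTER_CUBIC))
E
```

```text
[ 0.43575447 -0.12843015  0.16124918]
top
px [372. 222.] xy mm 441.4 -336.9 size 118.9 129.0 ang 83.4
scene
px [152. 269.] xy mm 439.2 -338.3 size 117.1 130.4 ang 83.5
```

View pics/top3c.png

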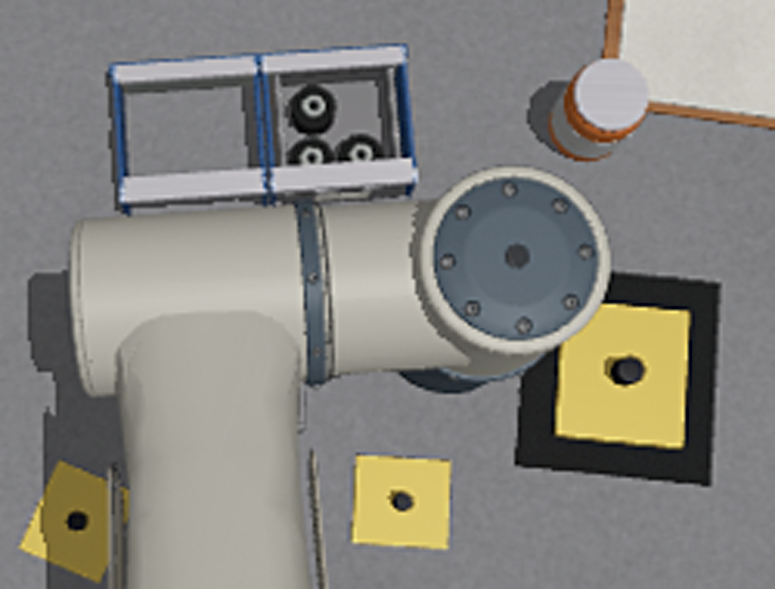

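The lid lies flat and centred on the mat, with its knob at crop (627,370). The arm hides the tray from above, so I'll locate the bushes and tray with the scene and wrist cameras.

```bash
python3 - <<'E'
from h import *
s=arm.observe(); print(s["joint_pos"].round(3))
c=arm.get_calibration("scene")
print("bush tops",ray(c,[[242.2,194.4],[255.2,185.9]],.035).round(4))
R=np.array([[np.cos(-.054),-np.sin(-.054)],[np.sin(-.054),np.cos(-.054)]])
print("in tray",((ray(c,[[242.2,194.4],[255.2,185.9]],.035)[:,:2]-[.453,.011])@R).round(4))
# sharper: hole colour in the bushes, light grey spots within the tray
E
```

```text
[ 6.500e-02  9.900e-02 -2.650e-01 -1.000e-03 -1.204e+00  1.397e+00]
bush tops [[ 0.4337 -0.0166  0.035 ]
 [ 0.4355  0.037   0.035 ]]
in tray [[-0.0178 -0.0286]
 [-0.0188  0.0251]]
```

Emit:
servo_tool:
  claw: [0.7,0.7,0.7,0.7,0.7,0.7,0.7,0.7]
  travel:
    - [-10,-20,0]
    - [-20,-45,0]
    - [-35,-75,0]
    - [-50,-100,0]
    - [-62,-120,0]
    - [-68,-130,0]
    - [-70,-135,0]
    - [-70,-135,0]
  twist: [0,0,0,0,0,0,0,0]

```text
time: 11.8
tool_pos: [0.3821, 0.0124, 0.1607]
eef_rot: [[0.994, -0.113, 0.001], [-0.113, -0.994, 0.0], [0.001, -0.0, -1.0]]
ft_force: [0.1, -1.2, 0.2]
opening: 0.699
finger_force: 0.0
```

```bash
python3 - <<'E'
from h import *
c=arm.get_calibration("wrist"); im=arm.read_camera("wrist"); s=arm.observe(); print(s["tool_pos"],s["joint_pos"][5])
T=[.453,.011]; a=-.054
R=np.array([[np.cos(a),-np.sin(a)],[np.sin(a),np.cos(a)]])
L=np.array([[-60,55],[-60,-55],[60,-55],[60,55]])/1000
q=proj(c,np.c_[L@R.T+T,[.045]*4]); print(q.round(0))
big=cv2.resize(im,None,fx=1.56,fy=1.56,interpolation=cv2.INTER_CUBIC)
save(big,"w2")
E
```

```text
[0.38220288 0.01201733 0.16054091] 1.009247384814108
[[187. 182.]
 [316. 175.]
 [317.  14.]
 [166.  25.]]
```

View pics/w2.png

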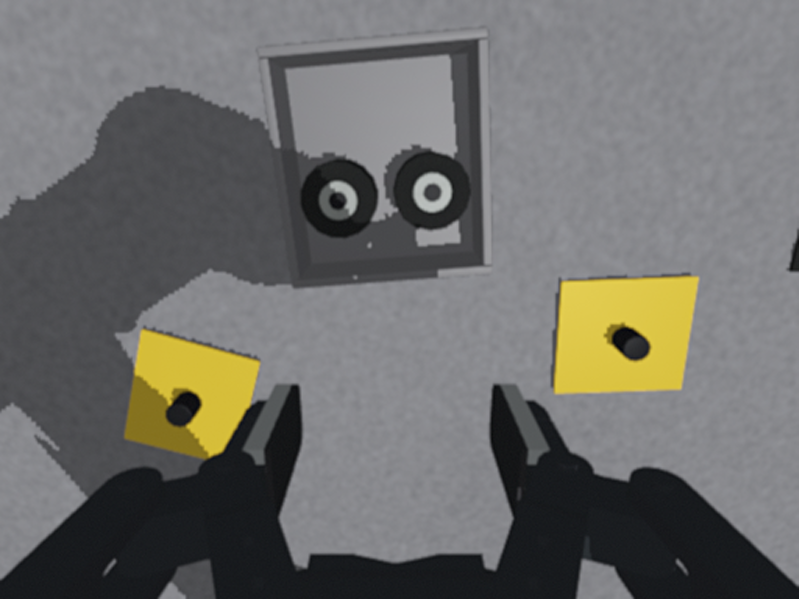

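The tray is exactly where predicted, with corners at (292,285) and (490,268). The bushes sit in its front half at (339,198) and (432,191), leaving little room for a finger inside. So I'll push from outside instead: first sideways onto the bay line (y ≈ 45 at x = 453), then forward with two spread fingers.

Emit:
servo_tool:
  claw: [0.4,0,0,0,0,0,0,0]
  travel:
    - [10,12,0]
    - [30,35,0]
    - [50,58,0]
    - [65,73,0]
    - [71.5,79.5,0]
    - [71.5,79.5,15]
    - [71.5,79.5,40]
    - [71.5,79.5,70]
  twist: [0,-3,-6,-9.9,-9.9,-9.9,-9.9,-9.9]

```text
time: 12.65
tool_pos: [0.4446, -0.0754, 0.0901]
eef_rot: [[0.998, 0.056, 0.002], [0.056, -0.998, 0.0], [0.002, -0.0, -1.0]]
ft_force: [0.2, -0.4, -0.9]
opening: -0.002
finger_force: 0.0
```

Emit:
servo_tool:
  claw: [0,0,0,0,0,0,0,0]
  travel:
    - [0,0,20]
    - [0,0,40]
    - [0,0,55]
    - [0,0,65]
    - [0,0,71]
    - [0,0,75]
    - [0,0,75]
    - [0,0,75]
  twist: [0,0,0,0,0,0,0,0]

```text
time: 13.45
tool_pos: [0.4443, -0.0749, 0.0156]
eef_rot: [[0.998, 0.058, 0.001], [0.058, -0.998, 0.0], [0.001, 0.0, -1.0]]
ft_force: [-0.3, 0.7, 0.6]
opening: -0.001
finger_force: 0.0
```

Emit:
servo_tool:
  claw: [0,0,0,0,0,0,0,0]
  travel:
    - [0,-3,0]
    - [0,-7,0]
    - [0,-11,0]
    - [0,-15,0]
    - [0,-19,0]
    - [0,-23,0]
    - [0,-27,0]
    - [0,-30,0]
  twist: [0,0,0,0,0,0,0,0]

```text
time: 14.25
tool_pos: [0.442, -0.045, 0.0152]
eef_rot: [[0.998, 0.059, -0.0], [0.059, -0.998, -0.001], [-0.0, 0.001, -1.0]]
ft_force: [-0.3, -5.1, 1.1]
opening: -0.0
finger_force: 2.5
```

Emit:
servo_tool:
  claw: [0,0,0,0,0,0,0,0]
  travel:
    - [0,-3,0]
    - [0,-6,0]
    - [0,-9,0]
    - [0,-12,0]
    - [0,-15,0]
    - [0,-17,0]
    - [0,-18,0]
    - [0,-18,0]
  twist: [0,0,0,0,0,0,0,0]

```text
time: 15.05
tool_pos: [0.4409, -0.027, 0.0151]
eef_rot: [[0.998, 0.058, -0.0], [0.058, -0.998, -0.0], [-0.0, 0.0, -1.0]]
ft_force: [-1.5, -3.2, 1.0]
opening: 0.003
finger_force: 2.0
```

```bash
cat >> h.py <<'E'
from scipy.optimize import least_squares
def rot(a): return np.array([[np.cos(a),-np.sin(a)],[np.sin(a),np.cos(a)]])
def tray_fit(c,uv,L,x0,z=.045):
    "tray pose from rim-corner pixels uv and local corners L (m)"
    f=lambda p:(proj(c,np.c_[L@rot(p[2]).T+p[:2],[z]*len(L)])-uv).ravel()
    r=least_squares(f,x0); return r.x,r.fun.round(1)
E
python3 - <<'E'
from h import *
s=arm.observe(); print(s["tool_pos"],s["ft_force"].round(1))
c=arm.get_calibration("scene"); im=arm.read_camera("scene"); save(cv2.resize(im[140:260,180:380],None,fx=4,fy=4,interpolation=cv2.INTER_CUBIC),"s4")
E
```

```text
[ 0.44094437 -0.02695184  0.01509406] [-1.5 -3.2  1. ]
```

View pics/s4.png

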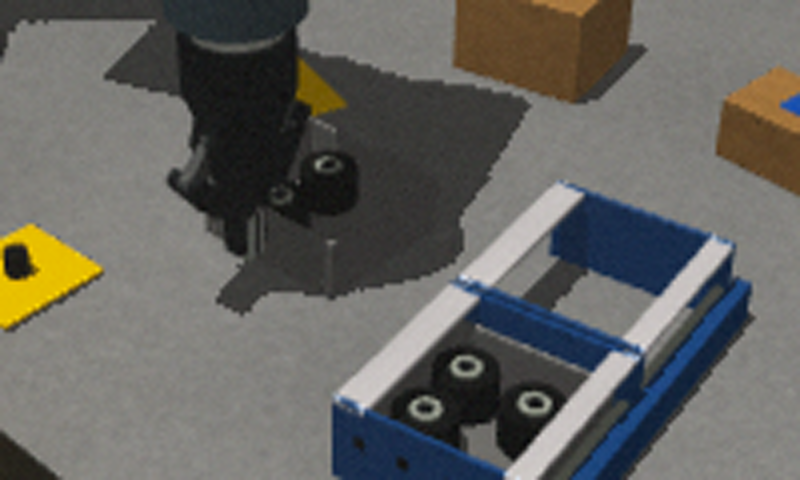

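The picture shows the tray in shadow behind the gripper, moved to the left and still upright, with a bush visible at (330,180). By contact geometry the tray is at about (451,42). I'll back off, rise, and measure it with the wrist camera by fitting the rim edges numerically.

Emit:
servo_tool:
  claw: [0,0,0,0,0,0,0,0]
  travel:
    - [0,8,0]
    - [0,20,0]
    - [0,20,-20]
    - [0,20,-50]
    - [0,20,-85]
    - [0,20,-120]
    - [0,20,-140]
    - [-10,5,-145]
  twist: [0,0,0,0,0,0,0,0]

```text
time: 15.9
tool_pos: [0.4336, -0.0333, 0.1627]
eef_rot: [[0.998, 0.057, 0.005], [0.057, -0.998, 0.001], [0.005, -0.001, -1.0]]
ft_force: [-0.5, 0.4, 0.1]
opening: -0.0
finger_force: 0.0
```

Emit:
servo_tool:
  claw: [0.5,0.5,0.5,0.5,0.5,0.5,0.5,0.5]
  travel:
    - [-15,-15,0]
    - [-30,-35,0]
    - [-45,-55,0]
    - [-55,-70,0]
    - [-57,-75,0]
    - [-57,-76,0]
    - [-57,-76,0]
    - [-57,-76,0]
  twist: [0,0,0,0,0,0,0,0]

```text
time: 16.7
tool_pos: [0.3704, 0.0395, 0.16]
eef_rot: [[0.998, 0.057, -0.0], [0.057, -0.998, -0.0], [-0.0, 0.0, -1.0]]
ft_force: [-0.1, 0.5, 0.0]
opening: 0.501
finger_force: 0.0
```

```bash
cat >> h.py <<'E'
def edge_fit(im,c,x0,span=(.02,.02,.14)):
    "tray pose maximising image gradient across the outer and inner rim edges"
    from scipy.optimize import differential_evolution
    g=np.log(cv2.GaussianBlur(cv2.cvtColor(im,cv2.COLOR_RGB2GRAY).astype(np.float32),(0,0),1)+15)
    gx,gy=cv2.Sobel(g,-1,1,0),cv2.Sobel(g,-1,0,1)
    def pts(a,b,n=40):
        K=np.array([[-a,b],[-a,-b],[a,-b],[a,b],[-a,b]])
        t=np.linspace(0,1,n)[:,None]
        return np.vstack([K[i]+(K[i+1]-K[i])*t for i in range(4)])
    L=[pts(.06,.055),pts(.055,.05)]
    def cost(p):
        s=0
        for l in L:
            q=proj(c,np.c_[l@rot(p[2]).T+p[:2],np.full(len(l),.045)]).reshape(4,-1,2)
            for e in q:
                d=e[-1]-e[0]; nx,ny=-d[1],d[0]; n=np.hypot(nx,ny)
                a=[cv2.remap(h,e[:,0].astype(np.float32)[None],e[:,1].astype(np.float32)[None],1) for h in (gx,gy)]
                s-=np.minimum(np.abs(a[0]*nx+a[1]*ny)/n,.6).mean()
        return s
    r=differential_evolution(cost,[(v-d,v+d) for v,d in zip(x0,span)],seed=1,popsize=25,tol=1e-8)
    return r.x,r.fun
E
python3 - <<'E'
from h import *
c=arm.get_calibration("wrist"); im=arm.read_camera("wrist"); s=arm.observe(); save(im,"w3")
np.savez("w3.npz",**c)
p,f=edge_fit(im,c,[.451,.0425,.03]); print("tray",p[:2]*1000,np.degrees(p[2]),f)
print(s["tool_pos"],s["eef_rot"][:2,0])
ct=arm.get_calibration("scene"); print("scene", edge_fit(arm.read_camera("scene"),ct,[.451,.0425,.03]))
E
```

```text
tray [451.59642593  43.46030835] -3.7622606549830646 -2.8268650610528394
[0.37031303 0.03948274 0.15994353] [0.9983535  0.05735982]
scene (array([ 0.45269139,  0.04492118, -0.05243865]), np.float64(-4.262947273250039))
```

Both cameras agree: the tray is at about (452,44) with yaw -3.4°, so it is centred on the bay line. Next I'll descend in front of it with the fingers spread and push, which also squares it to the tool's +3.3°.

Emit:
servo_tool:
  claw: [0.6,0.6,0.6,0.6,0.6,0.6,0.6,0.6]
  travel:
    - [-5,-0.5,5]
    - [-8,-0.5,25]
    - [-8,-0.5,55]
    - [-8,-0.5,90]
    - [-8,-0.5,120]
    - [-8,-0.5,140]
    - [-8,-0.5,149]
    - [-8,-0.5,149]
  twist: [0,0,0,0,0,0,0,0]

```text
time: 17.6
tool_pos: [0.3612, 0.0394, 0.0103]
eef_rot: [[0.998, 0.058, -0.002], [0.058, -0.998, -0.001], [-0.002, 0.001, -1.0]]
ft_force: [-0.3, -0.6, 0.7]
opening: 0.596
finger_force: 0.0
```

Emit:
servo_tool:
  claw: [0.6,0.6,0.6,0.6,0.6,0.6,0.6,0.6]
  travel:
    - [3,0,0]
    - [7,0,0]
    - [11,0,0]
    - [15,0,0]
    - [19,0,0]
    - [23,0,0]
    - [27,0,0]
    - [31,0,0]
  twist: [0,0,0,0,0,0,0,0]

```text
time: 18.4
tool_pos: [0.3902, 0.0401, 0.0105]
eef_rot: [[0.998, 0.057, -0.006], [0.057, -0.998, -0.003], [-0.006, 0.002, -1.0]]
ft_force: [-7.1, -3.2, 5.3]
opening: 0.602
finger_force: 3.6
```

Emit:
servo_tool:
  claw: [0.6,0.6,0.6,0.6,0.6,0.6,0.6,0.6]
  travel:
    - [5,0,0]
    - [10,0,0]
    - [15,0,0]
    - [20,0,0]
    - [25,0,0]
    - [29,0,0]
    - [31,0,0]
    - [32,0,0]
  twist: [0,0,0,0,0,0,0,0]

```text
time: 19.2
tool_pos: [0.4249, 0.0437, 0.011]
eef_rot: [[0.998, 0.058, -0.0], [0.058, -0.998, -0.0], [-0.0, 0.0, -1.0]]
ft_force: [-3.1, -0.4, -1.6]
opening: 0.599
finger_force: 1.6
```

```bash
python3 - <<'E'
from h import *
s=arm.observe(); print(s["tool_pos"],s["ft_force"].round(1),s["eef_rot"][:2,0])
x0=s["tool_pos"][:2]+.071*s["eef_rot"][:2,0]; print("expected",x0)
for n in("scene","wrist","top"):
    c=arm.get_calibration(n); p,f=edge_fit(arm.read_camera(n),c,[*x0,.05],(.012,.012,.1)); d=rot(-np.radians(3.35))@(p[:2]*1000-[664.3,57.3])
    print(n,p[:2]*1000,np.degrees(p[2]),f,"bay frame",d)
E
```

```text
[0.42494575 0.0436583  0.01095917] [-3.1 -0.4 -1.6] [0.99830465 0.05820389]
expected [0.49582538 0.04779078]
scene [491.95252005  55.31353026] 4.621607787625262 -3.55995079961041 bay frame [-172.16905279    8.08808808]
wrist [496.9492212   52.88958573] 3.4411557127137153 -1.5185856250568308 bay frame [-167.32253373    5.37630223]
top [485.23001134  59.29431305] 2.5493139665982305 -3.606829437363302 bay frame [-178.64745617   12.4548998 ]
```

The tray has yawed to about 3.5° but seems offset about +5 mm in y, and the arm partly occludes it. I'll back off, rise and measure properly.

Emit:
servo_tool:
  claw: [0.6,0.6,0.6,0.6,0.6,0.6,0.6,0.6]
  travel:
    - [-8,0,0]
    - [-18,0,-10]
    - [-20,0,-40]
    - [-25,0,-75]
    - [-30,0,-110]
    - [-30,0,-140]
    - [-30,0,-150]
    - [-30,0,-150]
  twist: [0,0,0,0,0,0,0,0]

```text
time: 20.15
tool_pos: [0.3962, 0.0426, 0.163]
eef_rot: [[0.998, 0.059, 0.005], [0.059, -0.998, 0.002], [0.005, -0.002, -1.0]]
ft_force: [-0.1, 0.9, 0.1]
opening: 0.603
finger_force: 0.0
```

```bash
cat > m.py <<'E'
from h import *
import sys
x0=[float(sys.argv[1]),float(sys.argv[2]),.055]
s=arm.observe(); print(s["tool_pos"].round(4),s["eef_rot"][:2,0].round(4))
for n in("scene","wrist"):
    c=arm.get_calibration(n); im=arm.read_camera(n); p,f=edge_fit(im,c,x0,(.015,.015,.1)); d=rot(-np.radians(3.35))@(p[:2]*1000-[664.3,57.3])
    print(n,(p[:2]*1000).round(1),np.degrees(p[2]).round(2),round(f,2),"bay frame",d.round(1))
    save(im,n+"_m")
    if n=="wrist": 
        L=np.array([[-60,55],[-60,-55],[60,-55],[60,55]])/1000
        print(proj(c,np.c_[L@rot(p[2]).T+p[:2],[.045]*4]).round(0).tolist())
        m=np.array([[-64,62],[-64,-62]])@rot(np.radians(3.35)).T+[664.3,57.3]
        print("mouth px",proj(c,np.c_[m/1000,[.06]*2]).round(0).tolist())
        H=hsv(im); b=cv2.inRange(H,(105,120,40),(125,255,255)); w=cv2.inRange(H,(0,0,185),(179,60,255)); w[150:]=0
        print("strap"); rects(w,c,.06,60)
E
python3 m.py .494 .05
```

```text
[0.3962 0.0426 0.163 ] [0.9983 0.0587]
scene [496.2  56.3] 2.62 -4.14 bay frame [-167.9    8.8]
wrist [496.1  53.8] 3.75 -1.98 bay frame [-168.1    6.3]
[[181.0, 143.0], [316.0, 142.0], [325.0, -30.0], [168.0, -29.0]]
mouth px [[155.0, -123.0], [358.0, -123.0]]
strap
px [282.  90.] xy mm 478.3 27.6 size 9.1 16.2 ang 22.6
```

The tray sits +6 to +9 mm off the bay axis, so I'll nudge it back from its +y side with shut fingers, to a contact position that centres it.

Emit:
servo_tool:
  claw: [0.3,0,0,0,0,0,0,0]
  travel:
    - [15,-15,0]
    - [40,-40,0]
    - [65,-65,0]
    - [85,-82,0]
    - [94,-91,0]
    - [94,-91,20]
    - [94,-91,50]
    - [94,-91,80]
  twist: [0,0,0,0,0,0,0,0]

```text
time: 21.05
tool_pos: [0.4827, 0.1378, 0.0792]
eef_rot: [[0.998, 0.058, -0.001], [0.058, -0.998, -0.0], [-0.001, 0.0, -1.0]]
ft_force: [0.5, -0.1, 0.4]
opening: -0.001
finger_force: 0.0
```

Emit:
servo_tool:
  claw: [0,0,0,0,0,0,0,0]
  travel:
    - [0,0,25]
    - [0,0,45]
    - [0,0,57]
    - [0,0,64]
    - [0,0,68]
    - [0,0,68]
    - [0,0,68]
    - [0,0,68]
  twist: [0,0,0,0,0,0,0,0]

```text
time: 21.85
tool_pos: [0.4839, 0.1385, 0.0137]
eef_rot: [[0.998, 0.058, 0.001], [0.058, -0.998, 0.001], [0.001, -0.001, -1.0]]
ft_force: [-0.7, 0.7, -0.2]
opening: 0.002
finger_force: 0.0
```

Emit:
servo_tool:
  claw: [0,0,0,0,0,0,0,0]
  travel:
    - [0,3,0]
    - [0,7,0]
    - [0,11,0]
    - [0,14,0]
    - [0,17,0]
    - [0,20,0]
    - [0,22,0]
    - [0,22,0]
  twist: [0,0,0,0,0,0,0,0]

```text
time: 22.65
tool_pos: [0.485, 0.1164, 0.0131]
eef_rot: [[0.998, 0.058, 0.0], [0.058, -0.998, 0.0], [0.0, -0.0, -1.0]]
ft_force: [0.8, 3.1, -0.3]
opening: -0.006
finger_force: 1.2
```

Emit:
servo_tool:
  claw: [0,0,0,0,0,0,0,0]
  travel:
    - [0,-8,0]
    - [0,-20,-10]
    - [0,-20,-40]
    - [0,-20,-75]
    - [0,-20,-110]
    - [-10,-5,-140]
    - [-30,15,-150]
    - [-50,35,-150]
  twist: [0,0,0,0,0,0,0,0]

```text
time: 23.45
tool_pos: [0.4375, 0.0789, 0.1659]
eef_rot: [[0.998, 0.06, 0.004], [0.059, -0.998, 0.001], [0.004, -0.001, -1.0]]
ft_force: [-0.5, 0.8, 0.2]
opening: 0.002
finger_force: 0.0
```

Emit:
servo_tool:
  claw: [0.6,0.6,0.6,0.6,0.6,0.6,0.6,0.6]
  travel:
    - [-15,15,0]
    - [-30,27,0]
    - [-37,34,0]
    - [-40,36,0]
    - [-40,36,0]
    - [-40,36,0]
    - [-40,36,0]
    - [-40,36,0]
  twist: [0,0,0,0,0,0,0,0]

```text
time: 24.25
tool_pos: [0.3993, 0.0404, 0.1629]
eef_rot: [[0.998, 0.059, -0.0], [0.059, -0.998, -0.0], [-0.0, 0.0, -1.0]]
ft_force: [0.6, -0.6, -0.2]
opening: 0.606
finger_force: 0.0
```

```bash
python3 m.py .496 .047
```

```text
[0.3993 0.0404 0.1629] [0.9983 0.0586]
scene [496.7  52.2] 2.9 -4.19 bay frame [-167.6    4.7]
wrist [486.6  48.9] 3.3 -2.0 bay frame [-177.9    2. ]
[[185.0, 158.0], [316.0, 158.0], [327.0, -7.0], [173.0, -7.0]]
mouth px [[152.0, -114.0], [353.0, -115.0]]
strap
px [282.  89.] xy mm 482.6 24.8 size 15.4 15.6 ang 3.3
```

I'll rise for a view holding both the tray and the bay mouth.

Emit:
servo_tool:
  claw: [0.6,0.6,0.6,0.6,0.6,0.6,0.6,0.6]
  travel:
    - [5,0,-25]
    - [20,0,-60]
    - [40,0,-95]
    - [60,0,-125]
    - [75,0,-145]
    - [80,0,-150]
    - [80,0,-150]
    - [80,0,-150]
  twist: [0,0,0,0,0,0,0,0]

```text
time: 25.15
tool_pos: [0.4781, 0.0448, 0.3119]
eef_rot: [[0.998, 0.058, -0.002], [0.058, -0.998, -0.0], [-0.002, 0.0, -1.0]]
ft_force: [-0.1, -0.2, -1.2]
opening: 0.605
finger_force: 0.0
```

```bash
sed -i 's/(0,0,185)/(0,0,170)/;s/w\[150:\]=0/w[170:]=0/' m.py; python3 m.py .496 .049; python3 - <<'E'
import cv2; cv2.imwrite("pics/wm.png",cv2.resize(cv2.imread("pics/wrist_m.png"),None,fx=1.56,fy=1.56,interpolation=cv2.INTER_CUBIC))
E
```

```text
[0.4781 0.0448 0.3119] [0.9983 0.0583]
scene [498.1  44.4] 1.74 -4.4 bay frame [-166.7   -3.1]
wrist [500.2  49.2] 3.52 -3.75 bay frame [-164.3    1.5]
[[211.0, 184.0], [293.0, 183.0], [296.0, 90.0], [207.0, 90.0]]
mouth px [[199.0, 53.0], [307.0, 52.0]]
strap
px [233. 152.] xy mm 484.3 72.6 size 15.2 16.4 ang 3.3
px [270. 152.] xy mm 487.7 24.8 size 16.5 16.4 ang 3.9
px [252.  44.] xy mm 609.5 56.2 size 21.7 130.8 ang 3.3
px [369.  39.] xy mm 625.8 -79.3 size 38.6 130.9 ang 3.3
```

View pics/wm.png

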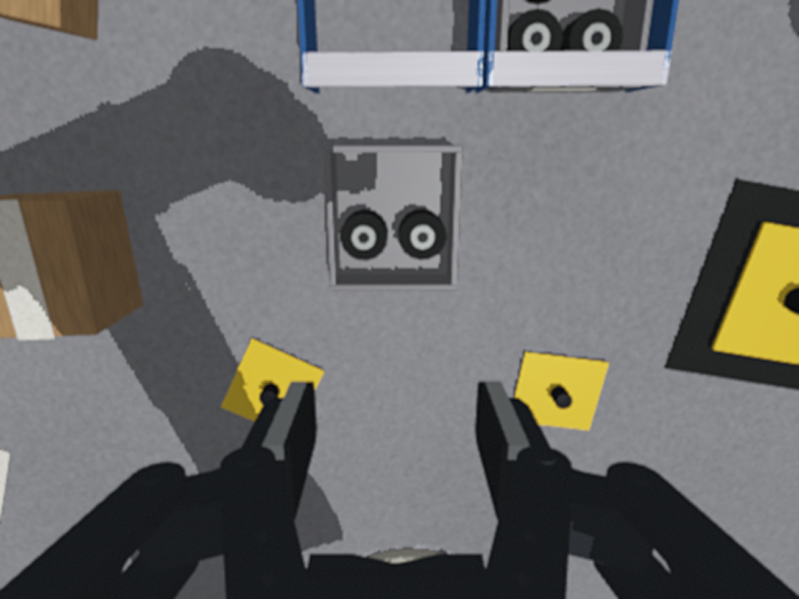

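The wrist view shows the tray at (396,215) squarely in line with the empty bay, whose strap spans 302–484 at y ≈ 70. The bushes are inside at (364,235) and (423,235), and the lid is on the mat at right. Tray offset is within about 1 mm and yaw matches, so I'll push straight in.

Emit:
servo_tool:
  claw: [0.6,0.6,0.6,0.6,0.6,0.6,0.6,0.6]
  travel:
    - [-20,-1,5]
    - [-45,-2,20]
    - [-61,-2,50]
    - [-63,-2,90]
    - [-63,-2,130]
    - [-63,-2,165]
    - [-63,-2,190]
    - [-63,-2,200]
  twist: [0,0,0,0,0,0,0,0]

```text
time: 26.05
tool_pos: [0.4134, 0.0423, 0.1105]
eef_rot: [[0.998, 0.058, -0.005], [0.058, -0.998, -0.002], [-0.005, 0.001, -1.0]]
ft_force: [-0.3, -0.7, -0.1]
opening: 0.595
finger_force: 0.0
```

Emit:
servo_tool:
  claw: [0.6,0.6,0.6,0.6,0.6,0.6,0.6,0.6]
  travel:
    - [0,0,20]
    - [0,0,50]
    - [0,0,75]
    - [0,0,90]
    - [0,0,98]
    - [0,0,101]
    - [0,0,101]
    - [0,0,101]
  twist: [0,0,0,0,0,0,0,0]

```text
time: 26.85
tool_pos: [0.4166, 0.0434, 0.0129]
eef_rot: [[0.998, 0.059, 0.002], [0.059, -0.998, 0.001], [0.002, -0.0, -1.0]]
ft_force: [0.6, -0.8, -0.3]
opening: 0.602
finger_force: 0.0
```

Emit:
servo_tool:
  claw: [0.6,0.6,0.6,0.6,0.6,0.6,0.6,0.6]
  travel:
    - [4,0,0]
    - [8,0,0]
    - [12,0,0]
    - [17,0,0]
    - [22,0,0]
    - [27,0,0]
    - [32,0,0]
    - [37,0,0]
  twist: [0,0,0,0,0,0,0,0]

```text
time: 27.65
tool_pos: [0.4501, 0.0441, 0.0116]
eef_rot: [[0.998, 0.057, -0.006], [0.057, -0.998, -0.002], [-0.006, 0.001, -1.0]]
ft_force: [-9.8, -0.3, 7.5]
opening: 0.597
finger_force: 4.7
```

```bash
python3 - <<'E'
from h import *
s=arm.observe(); print("tcp bay frame",(rot(-np.radians(3.35))@(s["tool_pos"][:2]*1000-[664.3,57.3])).round(1),s["ft_force"].round(1))
E
```

```text
tcp bay frame [-214.6   -0.6] [-9.8 -0.3  7.5]
```

Emit:
servo_tool:
  claw: [0.6,0.6,0.6,0.6,0.6,0.6,0.6,0.6]
  travel:
    - [4,0,0]
    - [8,0,0]
    - [12,0,0]
    - [16,0,0]
    - [20,0,0]
    - [24,0,0]
    - [28,0,0]
    - [32,0,0]
  twist: [0,0,0,0,0,0,0,0]

```text
time: 28.45
tool_pos: [0.4821, 0.0461, 0.0115]
eef_rot: [[0.998, 0.057, -0.006], [0.057, -0.998, -0.002], [-0.006, 0.001, -1.0]]
ft_force: [-8.6, -0.6, 7.3]
opening: 0.599
finger_force: 4.4
```

Emit:
servo_tool:
  claw: [0.6,0.6,0.6,0.6,0.6,0.6,0.6,0.6]
  travel:
    - [4,0,0]
    - [8,0,0]
    - [12,0,0]
    - [16,0,0]
    - [20,0,0]
    - [24,0,0]
    - [28,0,0]
    - [32,0,0]
  twist: [0,0,0,0,0,0,0,0]

```text
time: 29.25
tool_pos: [0.5142, 0.0481, 0.0116]
eef_rot: [[0.998, 0.058, -0.006], [0.058, -0.998, -0.001], [-0.006, 0.001, -1.0]]
ft_force: [-8.7, -0.1, 6.2]
opening: 0.603
finger_force: 4.2
```

Emit:
servo_tool:
  claw: [0.6,0.6,0.6,0.6,0.6,0.6,0.6,0.6]
  travel:
    - [4,0,0]
    - [8,0,0]
    - [12,0,0]
    - [16,0,0]
    - [20,0,0]
    - [24,0,0]
    - [28,0,0]
    - [32,0,0]
  twist: [0,0,0,0,0,0,0,0]

```text
time: 30.05
tool_pos: [0.5463, 0.05, 0.0116]
eef_rot: [[0.998, 0.058, -0.006], [0.058, -0.998, -0.001], [-0.006, 0.001, -1.0]]
ft_force: [-8.0, -0.5, 5.6]
opening: 0.599
finger_force: 4.0
```

```bash
python3 - <<'E'
from h import *
s=arm.observe(); print("tcp bay frame",(rot(-np.radians(3.35))@(s["tool_pos"][:2]*1000-[664.3,57.3])).round(1),s["ft_force"].round(1))
E
```

```text
tcp bay frame [-118.2   -0.4] [-8.  -0.5  5.6]
```

Emit:
servo_tool:
  claw: [0.6,0.6,0.6,0.6,0.6,0.6,0.6,0.6]
  travel:
    - [4,0,0]
    - [8,0,0]
    - [12,0,0]
    - [16,0,0]
    - [20,0,0]
    - [24,0,0]
    - [28,0,0]
    - [31,0,0]
  twist: [0,0,0,0,0,0,0,0]

```text
time: 30.85
tool_pos: [0.5775, 0.0519, 0.0116]
eef_rot: [[0.998, 0.058, -0.005], [0.058, -0.998, -0.001], [-0.005, 0.001, -1.0]]
ft_force: [-7.9, -0.5, 5.4]
opening: 0.598
finger_force: 4.0
```

Emit:
servo_tool:
  claw: [0.6,0.6,0.6,0.6,0.6,0.6,0.6,0.6]
  travel:
    - [1,0,0]
    - [2,0,0]
    - [3,0,0]
    - [4,0,0]
    - [5,0,0]
    - [6,0,0]
    - [6,0,0]
    - [6,0,0]
  twist: [0,0,0,0,0,0,0,0]

```text
time: 31.65
tool_pos: [0.5835, 0.0523, 0.0116]
eef_rot: [[0.998, 0.058, -0.005], [0.058, -0.998, -0.001], [-0.005, 0.001, -1.0]]
ft_force: [-7.3, -0.7, 3.4]
opening: 0.596
finger_force: 3.4
```

```bash
python3 - <<'E'
from h import *
s=arm.observe(); print("tcp bay frame",(rot(-np.radians(3.35))@(s["tool_pos"][:2]*1000-[664.3,57.3])).round(1),s["ft_force"].round(1))
E
```

```text
tcp bay frame [-81.   -0.3] [-7.3 -0.7  3.4]
```

Emit:
servo_tool:
  claw: [0.6,0.6,0.6,0.6,0.6,0.6,0.6,0.6]
  travel:
    - [0.5,0,0]
    - [1,0,0]
    - [1.5,0,0]
    - [2,0,0]
    - [2.5,0,0]
    - [3,0,0]
    - [3,0,0]
    - [3,0,0]
  twist: [0,0,0,0,0,0,0,0]

```text
time: 32.45
tool_pos: [0.5842, 0.0521, 0.0112]
eef_rot: [[0.998, 0.058, -0.009], [0.058, -0.998, -0.002], [-0.009, 0.001, -1.0]]
ft_force: [-14.5, -0.7, 8.2]
opening: 0.598
finger_force: 3.8
```

Emit:
servo_tool:
  claw: [0.6,0.6,0.6,0.6,0.6,0.6,0.6,0.6]
  travel:
    - [0.3,0,0]
    - [0.6,0,0]
    - [0.9,0,0]
    - [1.2,0,0]
    - [1.5,0,0]
    - [1.5,0,0]
    - [1.5,0,0]
    - [1.5,0,0]
  twist: [0,0,0,0,0,0,0,0]

```text
time: 33.25
tool_pos: [0.5841, 0.052, 0.0108]
eef_rot: [[0.998, 0.058, -0.012], [0.058, -0.998, -0.002], [-0.012, 0.002, -1.0]]
ft_force: [-17.6, -0.3, 10.1]
opening: 0.6
finger_force: 3.8
```

The push has stopped: force rose to 17 N with no more motion. I'll back off and check how the tray front lies against the rack front.

Emit:
servo_tool:
  claw: [0.6,0.6,0.6,0.6,0.6,0.6,0.6,0.6]
  travel:
    - [-10,0,0]
    - [-30,0,-10]
    - [-55,0,-40]
    - [-80,0,-75]
    - [-100,0,-110]
    - [-110,0,-130]
    - [-110,0,-140]
    - [-110,0,-140]
  twist: [0,0,0,0,0,0,0,0]

```text
time: 34.05
tool_pos: [0.4816, 0.0472, 0.1534]
eef_rot: [[0.998, 0.059, 0.004], [0.059, -0.998, 0.001], [0.004, -0.001, -1.0]]
ft_force: [-0.2, 0.6, -1.0]
opening: 0.599
finger_force: 0.0
```

```bash
python3 - <<'E'
from h import *
s=arm.observe(); print(s["tool_pos"].round(4))
c=arm.get_calibration("wrist"); im=arm.read_camera("wrist"); save(im,"w5")
H=hsv(im); w=cv2.inRange(H,(0,0,170),(179,60,255)); print("white")
rects(w,c,.06,60)
# grey profile across mouth in wrist view along bay x at several y, on plane z=.045 (rim) ; strap at .06
g=cv2.cvtColor(im,cv2.COLOR_RGB2GRAY)
a=np.radians(3.35)
for z in (.045,.06):
  print("z",z)
  for yb in (-40,-20,0,20,40):
    xb=np.arange(-90,-38,2.)
    q=proj(c,np.c_[(np.c_[xb,np.full_like(xb,yb)]@rot(a).T+[663.3,58.3])/1000,np.full_like(xb,z)]).astype(np.float32)
    print(yb,cv2.remap(g,q[:,:1],q[:,1:],1).ravel().tolist())
for yb in (-40,0,40): print(proj(c,[[*( (rot(a)@[-64,yb]+[663.3,58.3])/1000),z] for z in (0,.045,.056,.06)]).round(1).tolist())
# blue and side
E
```

```text
[0.4816 0.0472 0.1534]
white
px [434.  17.] xy mm 615.8 -65.3 size 20.7 104.4 ang 3.3
px [248.  18.] xy mm 608.4 58.1 size 21.3 128.4 ang 3.3
z 0.045
-40 [133, 135, 131, 131, 133, 132, 133, 134, 130, 73, 67, 100, 151, 96, 197, 204, 202, 201, 204, 202, 204, 201, 203, 204, 199, 38]
-20 [135, 134, 137, 134, 133, 137, 137, 135, 129, 112, 160, 100, 150, 102, 197, 203, 200, 199, 204, 201, 202, 200, 201, 202, 198, 44]
0 [132, 135, 137, 135, 134, 132, 131, 131, 128, 110, 157, 98, 147, 103, 194, 200, 198, 198, 203, 200, 200, 198, 200, 200, 196, 50]
20 [135, 134, 136, 137, 138, 138, 136, 136, 132, 110, 157, 94, 143, 131, 194, 197, 195, 196, 200, 198, 198, 196, 197, 197, 194, 55]
40 [139, 138, 137, 134, 137, 136, 137, 139, 134, 74, 67, 89, 139, 131, 191, 195, 193, 195, 198, 196, 195, 194, 196, 195, 194, 67]
z 0.06
-40 [135, 133, 131, 132, 133, 134, 135, 133, 77, 67, 105, 150, 91, 202, 204, 203, 202, 203, 202, 202, 203, 202, 201, 126, 0, 0]
-20 [132, 134, 134, 133, 136, 137, 134, 133, 106, 161, 104, 149, 104, 200, 202, 200, 202, 203, 202, 200, 202, 201, 198, 138, 0, 0]
0 [132, 137, 136, 135, 133, 131, 131, 133, 106, 157, 101, 147, 103, 198, 200, 198, 201, 201, 201, 199, 199, 200, 196, 144, 0, 0]
20 [131, 131, 134, 136, 138, 136, 136, 135, 104, 154, 97, 143, 116, 196, 196, 195, 198, 199, 199, 196, 197, 196, 194, 148, 0, 0]
40 [135, 137, 134, 136, 134, 132, 137, 133, 75, 68, 93, 137, 116, 194, 193, 192, 196, 196, 197, 194, 194, 195, 194, 158, 0, 0]
[[301.1, 46.2], [310.0, 37.3], [312.7, 34.6], [313.8, 33.5]]
[[254.3, 46.3], [254.4, 37.4], [254.4, 34.7], [254.4, 33.6]]
[[207.6, 46.3], [198.8, 37.4], [196.1, 34.7], [195.1, 33.7]]
```

```bash
python3 - <<'E'
from h import *
im=cv2.imread("pics/w5.png",0)
for u in (200,215,254,295,308): print(u,im[26:56,u].tolist())
c=arm.get_calibration("wrist"); a=np.radians(3.35)
for d in (0,2,4,6):
  print(d,proj(c,[[*((rot(a)@[-64-d,0]+[663.3,58.3])/1000),z] for z in (0,.045)])[:,1].round(1),proj(c,[[*((rot(a)@[-59-d,0]+[663.3,58.3])/1000),.045]])[:,1].round(1))
# full bay reference: fixed tray front, right of empty bay
print([im[26:56,u].tolist() for u in (400,430,470)])
E
```

```text
200 [193, 193, 193, 193, 194, 194, 194, 194, 194, 186, 159, 128, 132, 137, 139, 139, 133, 108, 73, 61, 66, 67, 67, 67, 79, 104, 128, 138, 139, 139]
215 [194, 194, 193, 194, 195, 196, 196, 195, 195, 188, 157, 118, 126, 139, 141, 142, 136, 110, 75, 65, 68, 67, 66, 67, 79, 104, 126, 135, 136, 135]
254 [197, 197, 198, 198, 199, 200, 199, 199, 198, 185, 146, 97, 111, 139, 147, 148, 141, 112, 83, 120, 157, 155, 131, 116, 104, 104, 121, 132, 133, 132]
295 [201, 201, 201, 201, 202, 203, 202, 201, 199, 182, 138, 121, 134, 142, 148, 152, 146, 117, 78, 64, 67, 67, 66, 67, 79, 104, 126, 134, 135, 136]
308 [202, 202, 202, 202, 203, 204, 203, 201, 200, 181, 129, 109, 132, 142, 148, 153, 147, 118, 79, 65, 67, 67, 66, 66, 80, 104, 125, 134, 134, 133]
0 [44.5 35.4] [27.6]
2 [47.1 38.5] [30.7]
4 [49.7 41.6] [33.8]
6 [52.2 44.6] [36.9]
[[193, 194, 194, 195, 196, 196, 196, 196, 189, 157, 102, 97, 104, 81, 95, 137, 149, 132, 122, 113, 96, 108, 126, 129, 130, 132, 132, 131, 130, 129], [191, 191, 191, 192, 193, 193, 192, 192, 186, 156, 101, 91, 95, 76, 100, 143, 153, 133, 123, 107, 86, 105, 130, 133, 131, 130, 129, 130, 130, 129], [189, 189, 189, 190, 191, 190, 190, 188, 176, 147, 131, 128, 105, 72, 63, 67, 67, 67, 68, 73, 85, 108, 127, 130, 130, 131, 133, 133, 132, 131]]
```

Compared with the fixed tray in the other bay, this tray's front is still about 3 mm proud. The lower finger links probably met the strap. I'll push again with the tips higher on the front wall, so less of the finger faces the strap.

Emit:
servo_tool:
  claw: [0.6,0.6,0.6,0.6,0.6,0.6,0.6,0.6]
  travel:
    - [15,0,20]
    - [35,0,50]
    - [55,0,80]
    - [70,0,105]
    - [78,0,120]
    - [82,0,126]
    - [84,0,126]
    - [84,0,126]
  twist: [0,0,0,0,0,0,0,0]

```text
time: 34.9
tool_pos: [0.5645, 0.0517, 0.0262]
eef_rot: [[0.998, 0.058, 0.0], [0.058, -0.998, -0.0], [0.0, 0.0, -1.0]]
ft_force: [0.8, -0.7, 0.6]
opening: 0.6
finger_force: 0.0
```

```bash
python3 - <<'E'
from h import *
s=arm.observe(); print(s["tool_pos"].round(4),s["eef_rot"][:2,0],"tcp bay frame",(rot(-np.radians(3.35))@(s["tool_pos"][:2]*1000-[663.3,58.3])).round(1),s["ft_force"].round(1))
E
```

```text
[0.5645 0.0517 0.0262] [0.99829454 0.0583779 ] tcp bay frame [-99.   -0.8] [ 0.8 -0.7  0.6]
```

Emit:
servo_tool:
  claw: [0.6,0.6,0.6,0.6,0.6,0.6,0.6,0.6]
  travel:
    - [4,0,0]
    - [8,0,0]
    - [12,0,0]
    - [15,0,0]
    - [17,0,0]
    - [18,0,0]
    - [19,0,0]
    - [20,0,0]
  twist: [0,0,0,0,0,0,0,0]

```text
time: 35.7
tool_pos: [0.5841, 0.0529, 0.0261]
eef_rot: [[0.998, 0.058, -0.0], [0.058, -0.998, -0.0], [-0.0, 0.0, -1.0]]
ft_force: [0.3, -0.5, 0.1]
opening: 0.603
finger_force: 0.0
```

Emit:
servo_tool:
  claw: [0.6,0.6,0.6,0.6,0.6,0.6,0.6,0.6]
  travel:
    - [0.5,0,0]
    - [1,0,0]
    - [1.5,0,0]
    - [2,0,0]
    - [2.5,0,0]
    - [3,0,0]
    - [3,0,0]
    - [3,0,0]
  twist: [0,0,0,0,0,0,0,0]

```text
time: 36.5
tool_pos: [0.5848, 0.0528, 0.026]
eef_rot: [[0.998, 0.058, -0.004], [0.058, -0.998, -0.001], [-0.004, 0.0, -1.0]]
ft_force: [-8.7, 0.1, 6.6]
opening: 0.599
finger_force: 4.3
```

Emit:
servo_tool:
  claw: [0.6,0.6,0.6,0.6,0.6,0.6,0.6,0.6]
  travel:
    - [0.5,0,0]
    - [1,0,0]
    - [1.5,0,0]
    - [2,0,0]
    - [2.5,0,0]
    - [3,0,0]
    - [3,0,0]
    - [3,0,0]
  twist: [0,0,0,0,0,0,0,0]

```text
time: 37.3
tool_pos: [0.5869, 0.0527, 0.0259]
eef_rot: [[0.998, 0.058, -0.006], [0.058, -0.998, -0.001], [-0.006, 0.001, -1.0]]
ft_force: [-11.3, 0.6, 7.9]
opening: 0.598
finger_force: 5.6
```

Emit:
servo_tool:
  claw: [0.6,0.6,0.6,0.6,0.6,0.6,0.6,0.6]
  travel:
    - [0.3,0,0]
    - [0.6,0,0]
    - [0.9,0,0]
    - [1.2,0,0]
    - [1.5,0,0]
    - [1.5,0,0]
    - [1.5,0,0]
    - [1.5,0,0]
  twist: [0,0,0,0,0,0,0,0]

```text
time: 38.1
tool_pos: [0.5869, 0.0527, 0.0258]
eef_rot: [[0.998, 0.058, -0.009], [0.058, -0.998, -0.001], [-0.009, 0.001, -1.0]]
ft_force: [-15.1, 1.2, 13.1]
opening: 0.599
finger_force: 8.1
```

The tray moved about 3 mm further and then stopped hard, with pad force rising this time. I'll back off and verify.

Emit:
servo_tool:
  claw: [0.6,0.6,0.6,0.6,0.6,0.6,0.6,0.6]
  travel:
    - [-10,0,0]
    - [-30,0,0]
    - [-55,0,-40]
    - [-80,0,-75]
    - [-105,0,-105]
    - [-112,0,-125]
    - [-112,0,-127]
    - [-112,0,-127]
  twist: [0,0,0,0,0,0,0,0]

```text
time: 38.9
tool_pos: [0.4803, 0.0471, 0.1535]
eef_rot: [[0.998, 0.058, 0.002], [0.058, -0.998, 0.001], [0.002, -0.001, -1.0]]
ft_force: [0.2, -0.1, -1.3]
opening: 0.598
finger_force: 0.0
```

```bash
python3 - <<'E'
from h import *
s=arm.observe(); print(s["tool_pos"].round(4))
im=cv2.cvtColor(arm.read_camera("wrist"),cv2.COLOR_RGB2GRAY)
for u in (200,215,254,295,308,400,430): print(u,im[22:56,u].tolist())
E
```

```text
[0.4803 0.0471 0.1535]
200 [195, 194, 193, 192, 193, 193, 194, 194, 194, 194, 193, 180, 151, 134, 131, 109, 75, 66, 66, 68, 67, 66, 67, 82, 115, 137, 138, 136, 137, 138, 139, 140, 139, 139]
215 [196, 195, 194, 194, 194, 194, 195, 196, 196, 195, 195, 182, 145, 121, 131, 110, 73, 65, 67, 69, 68, 66, 66, 80, 111, 133, 136, 135, 136, 135, 134, 135, 134, 134]
254 [198, 197, 197, 197, 197, 198, 199, 199, 199, 199, 198, 181, 132, 85, 98, 102, 77, 100, 143, 151, 128, 123, 113, 96, 110, 130, 133, 132, 132, 133, 132, 133, 131, 131]
295 [200, 200, 201, 201, 201, 202, 203, 203, 202, 202, 200, 180, 144, 147, 143, 112, 74, 65, 68, 68, 67, 65, 66, 81, 114, 137, 137, 134, 134, 134, 136, 136, 135, 134]
308 [201, 200, 201, 202, 202, 203, 204, 204, 202, 201, 201, 178, 118, 119, 140, 114, 74, 65, 67, 67, 67, 66, 67, 83, 113, 134, 135, 134, 134, 134, 134, 132, 132, 131]
400 [195, 193, 193, 194, 194, 195, 195, 195, 196, 195, 183, 143, 93, 93, 97, 74, 83, 121, 137, 129, 124, 113, 98, 108, 126, 129, 131, 131, 132, 132, 131, 129, 129, 129]
430 [191, 191, 191, 191, 191, 191, 193, 193, 193, 191, 175, 130, 88, 90, 90, 80, 122, 158, 156, 132, 123, 109, 86, 105, 131, 132, 131, 131, 130, 130, 129, 129, 129, 129]
```

The tray's front edges now match the fixed home tray within about 0.5 px, and left and right are equal, so it is flush. I'll raise the arm clear and do a last numeric check of everything.

Emit:
servo_tool:
  claw: [0.6,0.6,0.6,0.6,0.6,0.6,0.6,0.6]
  travel:
    - [-20,0,-20]
    - [-50,0,-40]
    - [-80,0,-60]
    - [-110,0,-70]
    - [-125,0,-75]
    - [-130,0,-75]
    - [-130,0,-75]
    - [-130,0,-75]
  twist: [0,0,0,0,0,0,0,0]

```text
time: 39.75
tool_pos: [0.3504, 0.0393, 0.2272]
eef_rot: [[0.998, 0.058, -0.002], [0.058, -0.998, -0.001], [-0.002, 0.001, -1.0]]
ft_force: [0.1, 1.1, -0.4]
opening: 0.601
finger_force: 0.0
```

```bash
python3 - <<'E'
from h import *
s=arm.observe(); print(s["tool_pos"].round(3),s["ft_force"].round(1))
c=arm.get_calibration("top"); im=arm.read_camera("top"); old=cv2.cvtColor(cv2.imread("pics/top0.png"),cv2.COLOR_BGR2RGB); g=cv2.cvtColor(im,cv2.COLOR_RGB2GRAY)
print("lid"); rects(cv2.inRange(hsv(im),(20,120,60),(35,255,255)),c,.012,1000)
d=np.abs(im.astype(int)-old).max(2)
for n,(r,k) in {"canister":(slice(115,155),slice(345,382)),"carton":(slice(192,246),slice(100,155)),"small":(slice(118,165),slice(115,160))}.items(): print(n,"changed px",(d[r,k]>40).sum())
# dark bush discs in the empty bay
b=(g<50).astype(np.uint8); b[:118]=0;b[165:]=0;b[:,:205]=0;b[:,310:]=0
n,_,st,ce=cv2.connectedComponentsWithStats(b)
for i in range(1,n):
    if st[i,4]>25: print("dark",ce[i].round(1),st[i,4],(rot(-np.radians(3.35))@(ray(c,ce[i],.035)[0,:2]*1000-[663.3,58.3])).round(0))
p,f=edge_fit(im,c,[.6593,.058,.058],(.012,.012,.06)); print("tray top fit",(rot(-np.radians(3.35))@(p[:2]*1000-[664.3,57.3])).round(1),np.degrees(p[2]))
E
```

```text
[0.35  0.039 0.227] [ 0.1  1.1 -0.4]
lid
px [370. 220.] xy mm 441.4 -336.9 size 118.9 129.0 ang 83.4
canister changed px 0
carton changed px 138
small changed px 0
dark [299.3 136.1] 71 [  10. -198.]
dark [270.2 136. ] 127 [  16. -115.]
dark [223.3 150.6] 80 [-19.  23.]
dark [240.9 149.4] 89 [-18. -28.]
dark [269.4 148.2] 50 [ -20. -109.]
dark [285.5 147.3] 53 [ -21. -156.]
tray top fit [-4.   4.6] 3.1149287832467816
```

```bash
python3 -c "
from station import arm
print(arm.job_done())"
```

```text
the job is handed in; nothing more can be done
None
```

The job is handed in at about 40 s: the lid lies flat in the middle of the mat, and the tray is home in the empty bay, flush with the rack front to within about 0.5 mm, with both bushes inside; the canister and small carton showed no change, and the pixels that changed around the large carton are most likely arm shadow.

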